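Nudge the mould plate over its locating pins

ROBOT

A 7-joint arm with a two-finger parallel gripper is mounted at the origin on a cart in front of the work surface, level with it; the furniture and walls round the work are solid. World frame = base frame: x ahead of the robot, y to its left, z up, the work surface at z = 0. Lengths are in mm, angles in degrees, forces in N, time in s.
With the tool pointing down it reaches from about 400 to 925 mm from the base axis. Payload 5.6 kg.
Tool frame: the origin (TCP) lies at the very end of the fingers, on their centre line; the grasp point (between the pads) lies 19 mm behind it; z points along the fingers, y is the line along which they close (so a half turn about z gives the same grasp; the last joint's range is limited). The gripper opens to 85 mm and grips with 20 to 120 N. Pads are 22 mm wide; open, the fingers measure 114 mm over their backs; the gripper's body (76 mm by 85 mm) begins 54 mm behind the grasp point. The pads swing forward as they close: fully open they stand 13 mm farther back than shut.
Start: joints at [-78.381, 26.786, -0.665, 91.828, 0.344, 61.387, -3.226], TCP at [158.207, 630.459, 231.29] pointing down, gripper open.
Joint ranges: [-144.91, 144.91], [-17.63, 115.5], [-89.93, 88.59], [15.96, 139.68], [-74.01, 254.01], [8.47, 105.57], [-167.45, 167.45]. Speed limits (degrees/s): [147.25, 147.25, 180, 180, 180, 180, 180].

INTERFACE

Orientations are given as [roll, pitch, yaw] about the fixed x, y, z axes, in that order (R = Rz(yaw) Ry(pitch) Rx(roll)).
In Python, from plant import bot gives the robot as it stands.
- The arm moves only by the shell command python3 -m inch 'ROWS' [OPENING] [FORCE]. ROWS is JSON, one flat list of numbers, 6 for each row, row after row: the shift along the world's x, y, z in cm, then the turn, a rotation vector about the world's x, y, z in rad. A call has 1 to 8 rows; each row is the pose to reach, as a shift and turn from the pose commanded when the call began; what a row does not reach only later rows make up. A row lasts 1/8 s, in which the tool goes at most 62.5 mm and 10.7 degrees, less where a joint would pass 70% of its speed; a pose out of reach is approached as far as the arm can. A call with a gripper value outside its range is refused whole. OPENING is the opening, from 0 (shut) to 1 (fully open), set as the call begins (- or left out, the last holds). The fingers move at their own pace and stop on an object; FORCE is the grip in N (left out, the last holds). Time passes only in rows, so rows that repeat a pose let the fingers close. It gives the time, the measured TCP pose, the force, the opening and the grip force at its end, in the units of the state.
- bot.get_obs(): the state, without advancing time (a new reading comes with each control period).
- bot.read_camera(name): name is "scene" or "top" or "wrist"; returns (picture, depth): 400x640x3 uint8, blue, green, red; 400x640 float32, mm along the optical axis (not along the pixel's ray), 0 where there is no reading.
- bot.camera_params(name): a dict with "K" (3x3 intrinsics, pixels), "R" (3x3) and "t" (3): a world point X has camera coordinates R X + t; the wrist camera has in their place "hand_eye" (4x4, takes a point from camera to tool coordinates, whose origin is the TCP and whose axes are the flange's). Camera axes: x right, y down, z forward; pixel columns grow to the right and rows downward; lengths in mm; the calibration is good to about 2 mm. A picture is of the moment at which its call begins: read the wrist's pose just before it. camera_params takes no time and is no camera call.
- bot.close_job(): hands the job in; it is judged then, once.
Trained networks look in the newest picture that a camera, given by its name, has taken for a name from the list of things; names that differ only in an ending like _2 or _b are one class to them, and where a whole thing is asked for, a point or a joint stands for the part that bears it (a point fixed in the world has none). Each returns a list of dicts, best first, with "p" (0 to 1); they miss things now and then, are a little off and sometimes report something else, mostly with a low value. They report only what shows in the picture. A call takes as long as a camera call. They do not tell look-alikes from the thing itself.
- bot.look_for(camera, query): "pixel" ([row, column] in pixels, amid what is visible of it).
- bot.landmark_of(camera, query): "pixel" ([row, column] in pixels: a listed point, or the origin of a listed thing).
The state is a dict: "time_s": time; "q": joint angles; "qvel": joint speeds; "joint_torque": joint torques, N m; "ee_pos": TCP position; "orientation": TCP orientation; "contact_force": force on the tool from outside, world axes, zero at the start; "ft_torque": the same for the moment, N m; "gripper_width": finger opening in mm; "grasp_force": force on a finger pad.
Only numpy, scipy, OpenCV 4.12 (cv2) and the standard library are available. Lean on these libraries where they do the work, as an engineer would, in place of code of your own. Each camera call takes 0.05 s, during which the arm holds its last target. There are 200 camera calls.

TASK

Push the loose aluminium mould plate off the loading ledge and into the corner between the blue fence and the blue end stop of its fixture, nudging it until its two holes drop over the two brass pins and it lies flat on the nest floor. Only push it with the fingers: do not lift, carry or tip it up. Then let go of it, and leave the two rubber moulds and the white wax tub where they stand.

Things in the scene. Friction and masses are not known exactly. Their poses are not given: they have to be found in the camera images.
- fixture: Fixed grey bed, x -72 to 62, y -73 to 205 mm, yawed up to 0.2 rad on the bench. Origin: at bench level under the centre of the nest, where the seated plate's centre belongs; x away from the robot, y to its left, z up (all mm below in this frame). Nest floor at z = 20, y -50 to 52, open at the front (-x). Plate slides in -y from ledge into nest.
- ledge_edge (a point): Edge of the dark loading ledge towards the nest, at [0, 52, 28] mm of the fixture. Flat ledge top at z = 28: x -70 to 46, y 52 to 205. The plate slides off it level over the pins and drops 8 mm once its rear edge has left the ledge and the holes meet the pins; it may hang while pushed and drop when let go.
- fence_face (a point): On the inner face of the blue fence, at [45.5, 66, 45] mm of the fixture. The fence runs along the back, y -69 to 201, 12 mm thick, top at z = 45. A plate touching both fence and end stop has its holes within 1 mm of the pins.
- stop_face (a point): On the inner face of the blue end stop, at [0, -50.5, 45] mm of the fixture. It runs along x from -45 to 45, 12 mm thick, top at z = 45.
- plate: Loose aluminium plate 90 (x) x 100 (y) x 12 mm, 0.3 to 0.55 kg, steel bar 70 x 14 x 12 mm high on its top along the +y edge (y 33 to 47). Origin: centre of underside; z up, axes along the fixture's when seated. Starts on the ledge, underside at z = 28, centre at x -24 to -8, y 85 to 120 mm of the fixture, turned up to 0.15 rad. Friction 1 to 4 N.
- hole_front (a point): Centre of the plate's front hole (x = -30 mm) at the underside; 12 mm diameter.
- hole_back (a point): Centre of the plate's back hole (x = +30 mm) at the underside; 12 mm diameter.
- pin_front (a point): Tip of the front brass pin, 9 mm diameter with tapered top, fixed in the fixture at x = -30, y = +4 mm; tip 7.5 mm above the nest floor, 0.5 mm below the ledge top.
- pin_back (a point): Tip of the back brass pin, the same, at x = +30, y = +4 mm of the fixture.
- mould_pink: Pink two-part rubber mould, 50 x 76 x 22 mm, to the left of the fixture; bystander. Origin: centre of its underside.
- mould_teal: Dark teal two-part rubber mould, 62 x 87 x 26 mm, to the right of the fixture; bystander. Origin: centre of its underside.
- wax_tub: White open tub of wax scraps, 71 mm across, 76 mm high, behind the fixture's right end; bystander. Origin: centre of its underside.
There are look-alikes about, which are no part of the job. There is more than one size of the plate; the job needs the smaller.

How it is judged (in metres and radians):
At the end, for the whole second after the job is handed in: Each hole centre is within 3 mm of its own pin seen from above, the plate's underside at both holes is within 2.5 mm of the nest floor, the plate is level with the bed within 0.03 rad, at rest and released (horizontal distance between hole_front and pin_front below 0.003 m and z of each of hole_front, hole_back in the frame of fixture below 0.0225 m and horizontal distance between hole_back and pin_back below 0.003 m and angle between the z axis of plate and the z axis of fixture, either way round below 0.03 rad and linear speed of plate below 0.01 m/s); the robot touches nothing.
It fails at once if the plate is lifted (its underside centre more than 10 mm above the ledge) (z of plate in the frame of fixture above 0.038 m).
It fails at once if the plate is tipped up by more than 0.35 rad (angle between plate's own z axis and vertical above 0.35 rad).
It fails at once if the plate falls off the fixture (height (world z) of plate below 0.008 m).
It fails at once if the pink mould, the teal mould or the wax tub is moved by more than 15 mm (distance of any of mould_pink, mould_teal, wax_tub from where it was at the start of the episode above 0.015 m).
It also fails if it takes over 48 s, if anything falls off the work surface, if the arm or the gripper's body presses on something with over 40 N, if the wrist force passes 120 N, or if a joint passes its speed limit or range.

## Working session

There is one attempt and no reset: what is moved stays moved. The work goes in short steps, Python scripts to look and compute and a shell command to move; the robot and the scene stay as the last step left them, time stands still between calls to the robot, and variables do not carry over. Pictures are saved under pics/ and viewed, at most 10 in all, crops included, and the job is handed in when it is done.

```bash
mkdir -p pics; ls; cat > h.py <<'E'
import numpy as np, cv2
from plant import bot
def pt(cam,px,depth,d=None):
    P=bot.camera_params(cam);r,c=px
    if d is None:
        w=depth[max(0,int(r)-2):int(r)+3,max(0,int(c)-2):int(c)+3];w=w[w>0];d=np.median(w) if w.size else np.nan
    x=np.linalg.inv(P["K"])@np.array([c,r,1.])*d
    return P["R"].T@(x-P["t"])
def atz(cam,px,z):
    P=bot.camera_params(cam);r,c=px
    v=np.array(P["R"]).T@(np.linalg.inv(P["K"])@np.array([c,r,1.]));o=-np.array(P["R"]).T@np.array(P["t"])
    return o+v*(z-o[2])/v[2]
def proj(cam,X):
    P=bot.camera_params(cam);x=np.array(P["K"])@(np.array(P["R"])@X+P["t"]);return x[1]/x[2],x[0]/x[2]
E
python3 - <<'E'
from h import *
np.set_printoptions(precision=1,suppress=True)
for cam in("top","scene"):
    im,d=bot.read_camera(cam);cv2.imwrite(f"pics/{cam}0.png",im);np.save(f"{cam}d.npy",d)
    for q in "fixture ledge_edge fence_face stop_face plate hole_front hole_back pin_front pin_back mould_pink mould_teal wax_tub".split():
        for o in bot.landmark_of(cam,q)[:3]:
            print(cam,q,np.round(o["pixel"]),round(o["p"],2),pt(cam,o["pixel"],d))
print(bot.get_obs())
E
```

```text
pics
top fixture [210. 365.] 0.61 [570.5  78.2  19.7]
top ledge_edge [206. 354.] 0.78 [583.9 117.4  23. ]
top ledge_edge [208. 364.] 0.54 [575.2  81.9  20.1]
top fence_face [188. 348.] 0.78 [641.9 139.5  46.3]
top stop_face [210. 384.] 0.6 [568.3  18.4  44.6]
top plate [246. 186.] 0.73 [447.8 687.2  17. ]
top plate [208. 338.] 0.58 [577.2 171.2  39.8]
top hole_front [245. 176.] 0.92 [453.2 718.9  15.7]
top hole_front [221. 337.] 0.74 [533.4 175.9  38.7]
top hole_back [240. 199.] 0.69 [469.  643.   14.2]
top pin_front [218. 366.] 0.66 [543.3  76.   20.4]
top pin_back [197. 370.] 0.95 [614.2  63.8  21. ]
top mould_pink [216. 250.] 0.52 [548.5 467.7  21.7]
top mould_teal [225. 448.] 0.75 [ 518.2 -199.9   26.1]
top wax_tub [160. 399.] 0.7 [733.5 -32.   60.2]
scene fixture [227. 335.] 0.95 [551.8  17.9  38.9]
scene fixture [209. 343.] 0.6 [641.7 118.2  39.4]
scene ledge_edge [215. 331.] 0.82 [590.7 121.3  24.8]
scene fence_face [208. 343.] 0.97 [644.8 129.8  37.9]
scene stop_face [225. 337.] 0.78 [583.6  59.9  17.3]
scene plate [171. 248.] 0.97 [448.4 652.8  10.1]
scene plate [207. 321.] 
[... 242 characters left out ...]
ne pin_front [221. 328.] 0.64 [566.9  96.   17.5]
scene pin_back [222. 340.] 0.77 [600.9  70.   17.4]
scene mould_pink [187. 283.] 0.66 [532.3 447.5   1.9]
scene mould_teal [270. 364.] 0.77 [ 523.9 -222.1   24.5]
scene mould_teal [211. 317.] 0.46 [547.1 148.9  37.1]
{'time_s': 1.3, 'q': array([-78.4,  26.8,  -0.7,  91.8,   0.3,  61.4,  -3.2]), 'qvel': array([-0.1,  0. , -0. , -0. ,  0.1,  0.1, -0. ]), 'joint_torque': array([  0. , -53.2,   0. , -25.2,   0. ,   0. ,   0. ]), 'ee_pos': array([158.2, 630.5, 231.3]), 'orientation': array([180. ,   0. , 165.9]), 'contact_force': array([-0.6,  0.3,  0.1]), 'ft_torque': array([ 0., -0., -0.]), 'grasp_force': 0.0, 'gripper_width': 85.76413345254265}
```

View pics/top0.png

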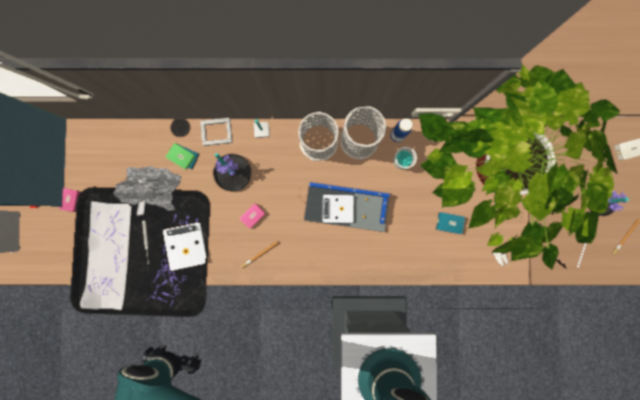

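View pics/scene0.png

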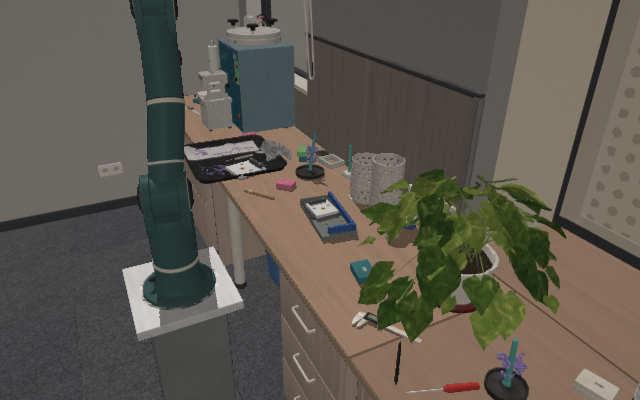

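The real plate is the small one on the grey bed at top (208,338). The look-alike is the larger plate on the black tray at (246,186), which also sits far from any fixture. I'll move in and check this with the wrist camera.

```bash
python3 -m inch '[4,-4.8,0.5,0,0,0, 8,-9.6,1,0,0,0, 12,-14.4,2,0,0,0, 16,-19.2,3,0,0,0, 20,-24,4,0,0,0, 24,-28.8,5,0,0,0, 28,-33.6,6,0,0,0, 32,-38.4,7,0,0,0]' 0.8 && python3 -m inch '[3,-4.8,0,0,0,0, 4,-8,0,0,0,0, 4,-8,0,0,0,0, 4,-8,0,0,0,0]'
cat >> h.py <<'E'
from scipy.spatial.transform import Rotation as Ro
def wparams(o):
    P=bot.camera_params("wrist");T=np.eye(4);T[:3,:3]=Ro.from_euler("xyz",o["orientation"],degrees=True).as_matrix();T[:3,3]=o["ee_pos"]
    return np.array(P["K"]),T@np.array(P["hand_eye"])
def wz(KT,px,z):
    K,T=KT;v=T[:3,:3]@np.linalg.inv(K)@np.array([px[1],px[0],1.]);return T[:3,3]+v*(z-T[2,3])/v[2]
def wproj(KT,X):
    K,T=KT;x=K@(T[:3,:3].T@(np.asarray(X)-T[:3,3]));return x[1]/x[2],x[0]/x[2]
Z=dict(fixture=20,ledge_edge=28,fence_face=45,stop_face=45,plate=40,hole_front=40,hole_back=40,pin_front=27.5,pin_back=27.5)
def wlook(name):
    o=bot.get_obs();im,d=bot.read_camera("wrist");cv2.imwrite(f"pics/{name}.png",im);np.save(name+".npy",d);KT=wparams(o)
    for q in Z:
        for r in bot.landmark_of("wrist",q)[:2]:print(q,np.round(r["pixel"],1),round(r["p"],2),wz(KT,r["pixel"],Z[q]))
    print(o["time_s"],o["ee_pos"],o["orientation"]);return KT,im,d
np.set_printoptions(precision=1,suppress=True)
E
python3 -c "
from h import *
wlook('w1');print(bot.camera_params('wrist'))"
```

```text
time_s: 2.3
ee_pos: [476.1, 248.7, 301.2]
orientation: [179.9, 0.0, 165.9]
contact_force: [2.2, 0.0, 0.0]
gripper_width: 68.3
grasp_force: 0.0
time_s: 2.8
ee_pos: [514.7, 171.2, 300.5]
orientation: [180.0, -0.0, 166.0]
contact_force: [0.3, 0.9, -0.1]
gripper_width: 68.2
grasp_force: 0.0
fixture [214.4 269.8] 0.95 [573.8  83.3  20. ]
ledge_edge [216.  298.3] 0.98 [584.  125.7  28. ]
fence_face [246.9 312.2] 0.92 [630.1 135.5  45. ]
stop_face [226.2 228.4] 0.65 [568.7  26.4  45. ]
plate [206.4 324.1] 0.98 [574.7 167.1  40. ]
hole_front [181.8 323.7] 0.75 [539.4 175.   40. ]
hole_back [221.8 332.9] 0.58 [600.8 173.9  40. ]
pin_front [203.1 262.7] 0.65 [552.   80.2  27.5]
pin_back [238.5 274.5] 0.79 [610.8  80.8  27.5]
2.8 [514.7 171.2 300.5] [180.  -0. 166.]
{'K': array([[297.4,   0. , 316.1],
       [  0. , 297.4, 200.5],
       [  0. ,   0. ,   1. ]]), 'hand_eye': array([[  -0. ,   -1. ,   -0.3,   78.1],
       [   1. ,   -0. ,    0. ,   -1.3],
       [  -0. ,   -0.3,    1. , -141.8],
       [   0. ,    0. ,    0. ,    1. ]])}
```

View pics/w1.png

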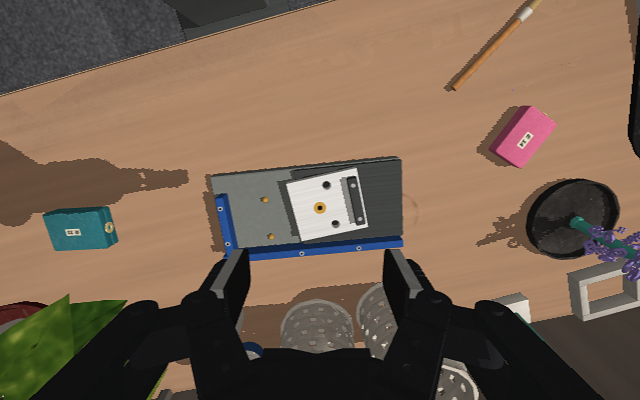

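The wrist view shows the fixture with the blue fence along the bottom (row ~247) and the stop at the left (col ~222). The pins are at (199,265) and (236,271), and the small white plate on the ledge is around (205,325). Next I'll segment the edges.

```bash
cat >> h.py <<'E'
def seg(KT,im,ztop=40,box=(120,270,200,420)):
    r0,r1,c0,c1=box;h=cv2.cvtColor(im,cv2.COLOR_BGR2HSV);m=np.zeros(h.shape[:2],bool);m[r0:r1,c0:c1]=1
    blue=m&(h[...,0]>100)&(h[...,0]<130)&(h[...,1]>150)&(h[...,2]>60)
    white=(m&(h[...,1]<40)&(h[...,2]>190)).astype(np.uint8)
    cs=max(cv2.findContours(white,0,2)[0],key=cv2.contourArea);
    hull=cv2.convexHull(cs)
    W=np.array([wz(KT,(p[0][1],p[0][0]),ztop)[:2] for p in hull],np.float32)
    return blue,white,cv2.minAreaRect(W),cv2.minAreaRect(hull)
E
cat > fx.py <<'E'
from h import *
o=bot.get_obs();KT=wparams(o);im=cv2.imread('pics/w1.png')
b,w,rw,ri=seg(KT,im);print("plate",rw)
B=np.array([wz(KT,p,45)[:2] for p in np.argwhere(b)])
# stop and fence pixels: robust inner edge by columns/rows
pts=np.argwhere(b)
f=[];s=[]
for c in range(245,380):
    r=pts[pts[:,1]==c][:,0]
    if len(r):f.append(wz(KT,(r.min()-.5,c),45)[:2])
for r in range(202,236):
    c=pts[pts[:,0]==r][:,1];c=c[c<240]
    if len(c):s.append(wz(KT,(r,c.max()+.5),45)[:2])
out=[]
for a in(f,s):
    vx,vy,x,y=cv2.fitLine(np.array(a,np.float32),cv2.DIST_HUBER,0,.01,.01).ravel();out.append((np.array([x,y]),np.array([vx,vy])));print(x,y,np.degrees(np.arctan2(vy,vx)),len(a))
(p,u),(q,v)=out
t=np.linalg.solve(np.c_[u,-v],q-p);C=p+t[0]*u
if u[1]<0:u=-u
yaw=np.arctan2(-u[0],u[1]);R=np.array([[np.cos(yaw),-np.sin(yaw)],[np.sin(yaw),np.cos(yaw)]])
O=C-R@[45.5,-50.5];print("yaw",yaw,"O",O)
for n,X in dict(pf=(-30,4,27.5),pb=(30,4,27.5),le=(-70,52,28),c1=(-72,205,28),stop=(-45,-50.5,45)).items():
    print(n,np.round(wproj(KT,[*(O+R@X[:2]),X[2]])))
c=R.T@(np.array(rw[0])-O);print("plate in fix",c)
for q in cv2.boxPoints(rw):print(R.T@(q-O))
v=im[140:270,190:420].copy();v=cv2.resize(v,None,fx=3.4,fy=3.4,interpolation=cv2.INTER_CUBIC)
cv2.imwrite('pics/w1c.png',v)
E
python3 fx.py
```

```text
plate ((574.8699951171875, 171.5485382080078), (99.54612731933594, 89.16055297851562), 89.10308837890625)
623.7087 136.90445 80.48159 135
558.7716 33.320034 -8.316549 34
yaw -0.16612752 O [568.7  83.9]
pf [193. 269.]
pb [231. 274.]
le [163. 299.]
c1 [153. 409.]
stop [189. 227.]
plate in fix [-8.4 87.5]
[-45.   31.6]
[43.1 45. ]
[ 28.2 143.4]
[-59.9 130. ]
```

View pics/w1c.png

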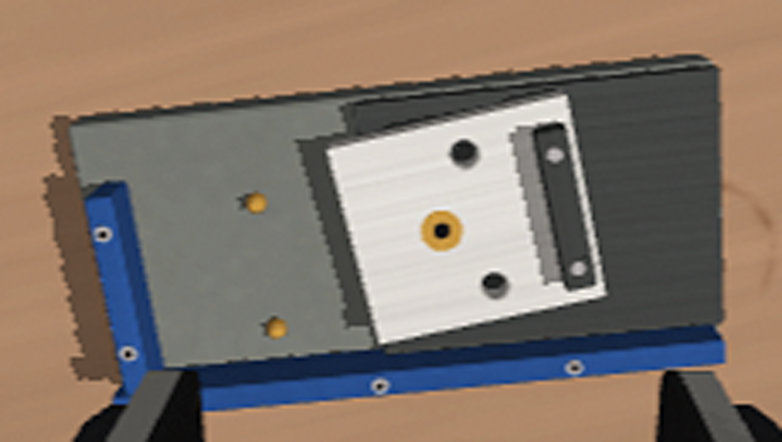

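The crop confirms the plate: white, brass bush in the centre, dark bar on the +y edge. The pins are at about (199.4,265.6) and (236.5,271.2). My blue mask took in the dark inner faces, so I'll redo it with the bright tops only and check it against the pins.

```bash
sed -i 's/(h\[...,2\]>60)/(h[...,2]>120)/' h.py
cat >> fx.py <<'E'
P=[wz(KT,x,27)[:2] for x in((199.4,265.6),(236.5,271.2))];dd=P[1]-P[0];yp=np.arctan2(dd[1],dd[0]);print("pins",P,np.linalg.norm(dd),yp,"O",(P[0]+P[1])/2-4*R[:,1])
h=cv2.cvtColor(im,cv2.COLOR_BGR2HSV);print(h[225:256,300].tolist())
E
python3 fx.py
```

```text
plate ((574.8699951171875, 171.5485382080078), (99.54612731933594, 89.16055297851562), 89.10308837890625)
630.7877 123.01878 81.7357 130
557.25525 27.285845 -8.144213 34
yaw -0.14423916 O [577.9  75.4]
pf [200. 265.]
pb [238. 271.]
le [170. 294.]
c1 [158. 402.]
stop [198. 223.]
plate in fix [-16.8  94.7]
[-54.6  39.6]
[33.8 51. ]
[ 21.  149.8]
[-67.4 138.3]
pins [array([547.9,  85. ]), array([606.8,  75.8])] 59.56142324189235 -0.153863357908796 O [576.8  76.4]
[[15, 12, 220], [15, 12, 221], [19, 9, 224], [20, 10, 227], [19, 9, 225], [19, 9, 222], [18, 11, 223], [18, 11, 226], [13, 10, 225], [17, 12, 184], [17, 12, 191], [19, 12, 165], [13, 13, 136], [18, 12, 106], [36, 16, 78], [40, 13, 58], [30, 20, 64], [103, 36, 63], [109, 200, 65], [109, 177, 65], [110, 175, 67], [109, 182, 66], [110, 175, 67], [109, 179, 64], [109, 183, 85], [109, 187, 134], [110, 126, 150], [143, 6, 175], [11, 19, 146], [114, 18, 141], [110, 101, 161]]
```

The two estimates agree: fixture origin ≈ (577.3, 75.9), yaw −0.148. The plate is at fixture (−17, 95), turned +0.128. My plan is to descend in front of the plate with two fingers, square it against the fence (+x), then push −y.

```bash
python3 -m inch '[-1.7,1.3,-4,0,0,0.05, -1.7,1.3,-9,0,0,0.096, -1.7,1.3,-14.5,0,0,0.096, -1.7,1.3,-20,0,0,0.096, -1.7,1.3,-24,0,0,0.096, -1.7,1.3,-26.5,0,0,0.096, -1.7,1.3,-27.1,0,0,0.096, -1.7,1.3,-27.1,0,0,0.096]' 0.5
python3 -c "
from h import *
KT,im,d=wlook('w2')
"
```

```text
time_s: 4.3
ee_pos: [498.4, 183.4, 29.8]
orientation: [180.0, 0.0, 171.4]
contact_force: [-0.8, 0.4, 0.2]
gripper_width: 42.3
grasp_force: 0.0
hole_front [326.3 318.7] 0.69 [532.8 178.4  40. ]
pin_front [355.6 167.6] 0.66 [551.   82.5  27.5]
4.3 [498.4 183.4  29.8] [180.    0.  171.4]
```

View pics/w2.png

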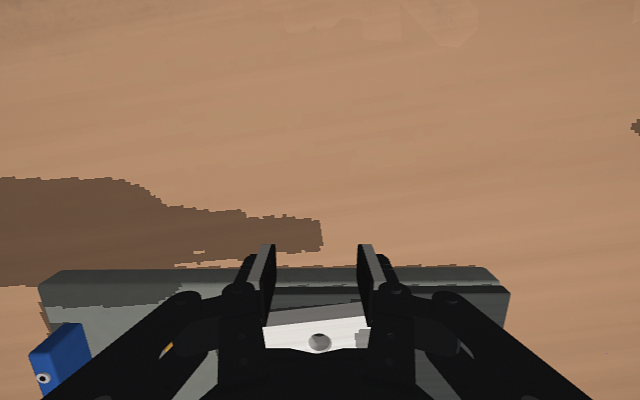

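The fingers are down just in front of the plate's front edge, which shows between them at rows 300–350. Now I push towards the fence.

```bash
python3 -m inch '[0.6,-0.09,0,0,0,0, 1.2,-0.18,0,0,0,0, 1.7,-0.25,0,0,0,0, 2.2,-0.33,0,0,0,0, 2.7,-0.4,0,0,0,0, 3.2,-0.48,0,0,0,0, 3.6,-0.54,0,0,0,0, 3.6,-0.54,0,0,0,0]'; python3 -m inch '[0.1,-0.015,0,0,0,0, 0.2,-0.03,0,0,0,0, 0.2,-0.03,0,0,0,0]'; python3 -m inch '[0.1,-0.015,0,0,0,0, 0.2,-0.03,0,0,0,0, 0.2,-0.03,0,0,0,0]'
```

```text
time_s: 5.8
ee_pos: [534.7, 177.6, 29.4]
orientation: [180.0, 0.1, 171.4]
contact_force: [-0.1, 0.6, -0.6]
gripper_width: 42.6
grasp_force: 0.5
time_s: 6.18
ee_pos: [535.6, 177.8, 29.4]
orientation: [180.0, -0.0, 171.4]
contact_force: [-4.2, 2.4, 1.1]
gripper_width: 42.8
grasp_force: 1.9
time_s: 6.55
ee_pos: [536.7, 178.0, 29.4]
orientation: [-180.0, -0.1, 171.5]
contact_force: [-6.5, 3.5, 3.0]
gripper_width: 42.5
grasp_force: 3.4
```

The force builds with almost no motion and the tool is at fixture x = −55, so the plate is against the fence. Now I back off, rise, turn 90° and look at the plate on the way.

```bash
python3 -m inch '[-1,0.15,0,0,0,0, -2.5,0.37,0,0,0,0, -2.5,0.37,4,0,0,0.1, -2,1,10,0,0,0.28, 0,2,14,0,0,0.46, 2,4,14,0,0,0.64, 4,6,14,0,0,0.82, 6.6,7.4,14,0,0,1.0]' && python3 -m inch '[0,0,0,0,0,0.18, 0,0,0,0,0,0.36, 0,0,0,0,0,0.52, 0,0,0,0,0,0.57, 0,0,0,0,0,0.57]'
python3 -c "
from h import *
KT,im,d=wlook('w3');print(bot.get_obs()['q'])
"
```

```text
time_s: 7.55
ee_pos: [604.0, 252.4, 169.8]
orientation: [-180.0, 0.1, -130.9]
contact_force: [-0.3, -0.1, 0.6]
gripper_width: 42.9
grasp_force: 0.0
time_s: 8.18
ee_pos: [603.8, 250.9, 169.4]
orientation: [-180.0, -0.0, -98.7]
contact_force: [-0.5, 0.7, 0.6]
gripper_width: 42.8
grasp_force: 0.0
fence_face [ 65.4 258.7] 0.67 [633.4 134.7  45. ]
plate [ 97.  312.6] 0.79 [593.5 165.5  40. ]
hole_front [ 97.7 348.5] 0.62 [563.  170.7  40. ]
8.175 [603.8 250.9 169.4] [-180.    -0.   -98.7]
[-19.7  31.2  -8.1  93.8   5.1  55.4 141.8]
```

View pics/w3.png

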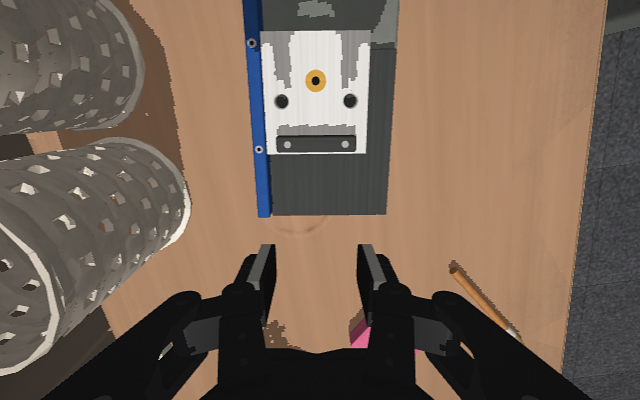

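The plate sits square against the fence, rear edge at row 154. The baskets on the left are clear of the path. Now I descend behind it and push −y.

```bash
python3 -m inch '[0,0,-4,0,0,0, 0,0,-9,0,0,0, 0,0,-13,0,0,0, 0,0,-14,0,0,0, 0,0,-14,0,0,0]' && python3 -m inch '[-0.12,-0.8,0,0,0,0, -0.24,-1.6,0,0,0,0, -0.36,-2.4,0,0,0,0, -0.48,-3.2,0,0,0,0, -0.6,-4,0,0,0,0, -0.72,-4.8,0,0,0,0, -0.83,-5.6,0,0,0,0, -0.95,-6.4,0,0,0,0]' && python3 -m inch '[-0.1,-0.7,0,0,0,0, -0.2,-1.4,0,0,0,0, -0.31,-2.1,0,0,0,0, -0.42,-2.8,0,0,0,0, -0.52,-3.5,0,0,0,0, -0.52,-3.5,0,0,0,0]'
python3 -c "
from h import *
KT,im,d=wlook('w4')
p=bot.get_obs()['ee_pos'][:2]-[577.3,75.9];print('fix',p@[.989,-.147],p@[.147,.989])
"
```

```text
time_s: 9.3
ee_pos: [604.3, 251.5, 29.8]
orientation: [-180.0, 0.0, -98.6]
contact_force: [1.0, 0.3, -0.2]
gripper_width: 42.7
grasp_force: 0.0
time_s: 10.3
ee_pos: [594.6, 187.1, 29.7]
orientation: [-180.0, 0.0, -98.6]
contact_force: [0.7, 4.9, 3.6]
gripper_width: 42.6
grasp_force: 2.4
time_s: 11.05
ee_pos: [588.8, 150.2, 29.0]
orientation: [179.9, -0.1, -98.7]
contact_force: [0.9, 0.7, 0.4]
gripper_width: 42.6
grasp_force: 0.4
fence_face [257.2 219.9] 0.67 [631.7 132.9  45. ]
hole_front [147.7 379.7] 0.68 [551.5  93.9  40. ]
hole_back [150.8 256.1] 0.86 [605.3  87.   40. ]
pin_back [260.2 222.2] 0.7 [638.6 143.2  27.5]
11.05 [588.8 150.2  29. ] [179.9  -0.1 -98.7]
fix 0.563353219877473 77.17519127483165
```

View pics/w4.png

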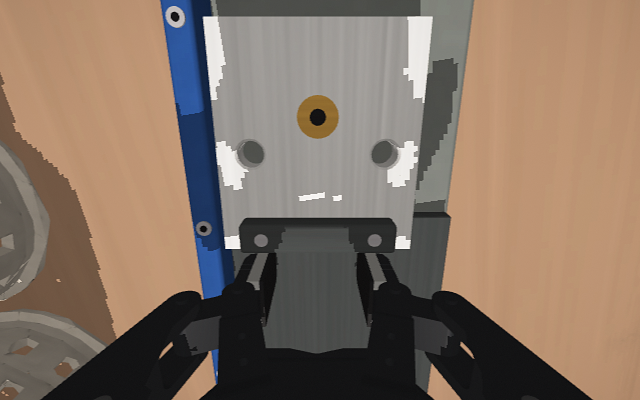

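The plate is still aligned and hangs about 16 mm short of the stop, with its holes at (152,250) and (152,384). I'll go on in smaller steps.

```bash
python3 -m inch '[-0.06,-0.4,0,0,0,0, -0.12,-0.8,0,0,0,0, -0.18,-1.2,0,0,0,0, -0.2,-1.4,0,0,0,0, -0.2,-1.4,0,0,0,0]'; python3 -m inch '[-0.015,-0.1,0,0,0,0, -0.03,-0.2,0,0,0,0, -0.03,-0.2,0,0,0,0]';  python3 -m inch '[-0.015,-0.1,0,0,0,0, -0.03,-0.2,0,0,0,0, -0.03,-0.2,0,0,0,0]'
python3 -c "
from h import *
KT,im,d=wlook('w5')
p=bot.get_obs()['ee_pos'][:2]-[577.3,75.9];print('fix',p@[.989,-.147],p@[.147,.989])
"
```

```text
time_s: 12.18
ee_pos: [587.4, 137.3, 29.5]
orientation: [180.0, -0.0, -98.7]
contact_force: [-0.0, 0.4, -0.9]
gripper_width: 43.0
grasp_force: 0.0
time_s: 12.55
ee_pos: [587.0, 136.1, 29.5]
orientation: [180.0, -0.0, -98.6]
contact_force: [0.0, -0.6, 0.5]
gripper_width: 42.7
grasp_force: 0.0
time_s: 12.92
ee_pos: [586.9, 135.0, 29.7]
orientation: [-180.0, 0.1, -98.6]
contact_force: [-0.2, 3.0, 0.6]
gripper_width: 42.8
grasp_force: 0.9
ledge_edge [241.8 316.7] 0.9 [584.6 125.1  28. ]
fence_face [285.  224.5] 0.71 [631.6 133.3  45. ]
stop_face [ 13.9 313.7] 0.62 [570.6  24.9  45. ]
plate [146.9 316.2] 0.89 [577.1  74.2  40. ]
hole_front [151.1 371.5] 0.97 [553.3  79.6  40. ]
hole_back [151.9 257.4] 0.83 [603.1  72.5  40. ]
pin_front [156.3 377. ] 0.62 [548.9  84.7  27.5]
pin_back [150.6 255.7] 0.79 [606.5  73.2  27.5]
12.925 [586.9 135.   29.7] [-180.     0.1  -98.6]
fix 0.905945777304221 59.37883273670362
```

View pics/w5.png

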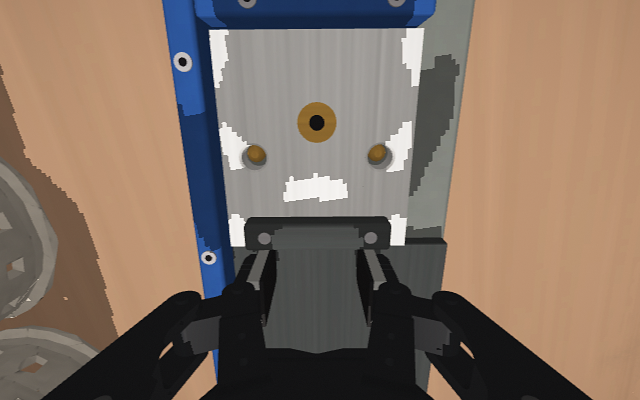

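Brass pins show inside both holes at (153,256) and (153,378), and the plate looks farther from the camera, so it has dropped. I'll retreat and check it with depth.

```bash
python3 -m inch '[0.15,1,0,0,0,0, 0.4,2.5,0,0,0,0, 0.5,3.3,4,0,0,0, 0.5,3.3,9,0,0,0, 0.5,3.3,14,0,0,0, 0.5,3.3,14,0,0,0, 0.5,3.3,14,0,0,0]'
cat > chk.py <<'E'
from h import *
KT,im,d=wlook('w6');K,T=KT
O=np.array([577.3,75.9]);c,s=np.cos(.148),np.sin(.148);R=np.array([[c,s],[-s,c]])
def dz(x,y,z):
    r,q=wproj(KT,[*(O+R@[x,y]),z]);r,q=int(round(r)),int(round(q))
    if not(0<=r<400 and 0<=q<640):return None
    w=d[r-2:r+3,q-2:q+3];X=T[:3,:3]@(np.linalg.inv(K)@[q,r,1])*np.median(w[w>0])+T[:3,3];return round(X[2],1)
print("plate top z:",[dz(x,y,32) for x,y in((-35,-40),(35,-40),(0,-30),(-35,25),(35,25),(0,20))],"bed",[dz(x,y,20) for x,y in((-62,0),(-62,-30))],"ledge",[dz(x,y,28) for x,y in((-40,75),(20,75))])
E
python3 chk.py
```

```text
time_s: 14.3
ee_pos: [591.2, 167.6, 169.0]
orientation: [180.0, -0.0, -98.6]
contact_force: [-0.6, 0.0, -0.3]
gripper_width: 42.8
grasp_force: 0.0
ledge_edge [150.7 316.9] 0.76 [584.4 129.9  28. ]
fence_face [166.9 264. ] 0.6 [633.6 134.8  45. ]
stop_face [ 17.4 315.4] 0.86 [569.6  24.3  45. ]
stop_face [ 90.7 315.7] 0.72 [577.5  77.7  45. ]
plate [ 91.5 313.6] 0.94 [579.4  77.9  40. ]
plate [165.4 268. ] 0.4 [630.7 134.8  40. ]
hole_front [ 92.5 346.2] 0.62 [551.9  82.9  40. ]
hole_back [ 93.2 283.6] 0.67 [605.   75.4  40. ]
pin_front [ 92.3 348.7] 0.62 [548.4  82.7  27.5]
pin_back [ 91.8 286.2] 0.97 [603.7  73.9  27.5]
14.3 [591.2 167.6 169. ] [180.   -0.  -98.6]
plate top z: [np.float64(31.3), np.float64(30.8), np.float64(31.3), np.float64(31.3), np.float64(31.3), np.float64(31.1)] bed [np.float64(19.0), np.float64(19.2)] ledge [np.float64(27.5), np.float64(27.0)]
```

View pics/w6.png

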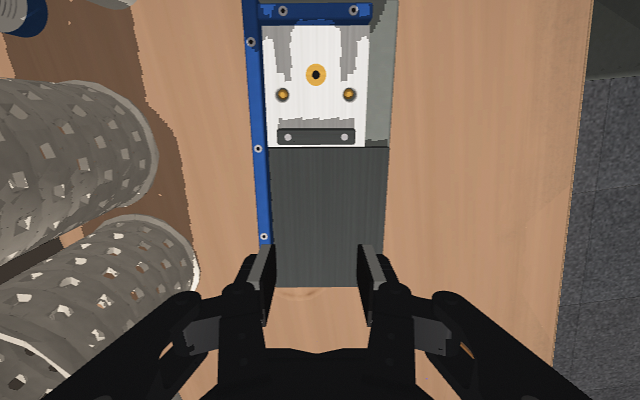

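The plate is flat: its top is 12 mm above the nest floor all over, 31.2 against 19.1. Both pins show in their holes at (95,283) and (95,349), and the gripper is clear. I'm handing it in.

```bash
python3 -c "
from plant import bot
print(bot.close_job())"
```

```text
the job is handed in; nothing more can be done
None
```

The plate is seated flat over both brass pins against the fence and end stop, the gripper is clear of it, the moulds and tub were not touched, and the job was handed in at about 14 s; no verdict came back.

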